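# Close the stamping die: set the upper half squarely on the lower half

## Task

Close the blue stamping die: pick up the loose blue upper half and set it gently, without dropping it, on the clamped blue lower half, face to face with all edges flush and the yellow-banded edges together, then let go. Leave the green upper half and everything else on the bench where it is.

Things in the scene. Friction and masses are not known exactly. Their poses are not given: they have to be found in the camera images.
- blue_upper: The blue upper die half: a flat aluminium block 120 (x) x 84 (y) x 18 (z) mm, blue all round, with a bare-metal upright shank in the middle of its top, 40 (x) x 24 (y) mm and 32 mm tall (shank top 50 mm above the underside), meant for gripping across its 24 mm. Flat underside. A yellow band runs along the top and side of its +x short edge. About 0.4 to 0.7 kg, loose. Origin: centre of the underside; z up
- blue_upper_edge (a point): Middle of the blue upper half's yellow-banded short edge, at its underside: 60 mm along +x from that half's origin
- lower_die: The blue lower die half, immovable: a blue block 120 (x) x 84 (y) mm whose flat top is 48 mm above the bench, clamped on a dark steel base plate 170 (x) x 140 (y) x 12 mm; two low clamps on its long sides end 32 mm above the bench. A yellow band runs along its +x short edge. A round grey emblem is engraved in the top, flat to the touch. Origin: centre of the base plate's underside, on the bench
- lower_top (a point): Centre of the lower half's flat top face, with the axes of the lower half; the upper half's origin belongs here, with the same x axis
- lower_edge (a point): Middle of the lower half's yellow-banded short edge, at its top face: 60 mm along +x from lower_top
- green_upper: The upper half of another die, not wanted: same shape and size as the blue one, but green; loose. Origin: centre of its underside
- brush: Bystander: a bench brush with a pale wooden handle, 190 mm long, lying on the bench; origin under its middle, x along it
- file: Bystander: a flat file 205 mm long with a wooden handle, 20 mm thick, lying on the bench; x along it
- bench_block: Bystander: a steel block 70 x 70 x 22 mm; origin under its centre
- wax_block: Bystander: a block of green carving wax 75 x 35 x 28 mm; origin under its centre
- dish: Bystander: a small white dish 90 mm across, 30 mm tall; origin under its centre
- jar: Bystander: an amber jar 60 mm across, 75 mm tall; origin under its centre
Not all that is in view belongs to the job. What is shaped like the blue_upper but pink is not meant.

How it is judged:
By the outcome, as a careful person would: the job done as asked, in the order asked, and still so for the second after the job is handed in, with the robot touching nothing.
It also fails if it takes over 38 s, if anything falls off the work surface, if the arm or the gripper's body presses on something with over 40 N, if the wrist force passes 120 N, or if a joint passes its speed limit or range.

## Robot

A 7-joint arm with a two-finger parallel gripper is mounted at the origin on the work surface. World frame = base frame: x ahead of the robot, y to its left, z up, the work surface at z = 0. Lengths are in m, angles in degrees, forces in N, time in s.
With the tool pointing down it reaches from about 0.425 to 0.95 m from the base axis. Payload 16.7 kg.
Tool frame: the origin (TCP) lies at the centre of the arm's flange, where the gripper is bolted on; the fingertips stand 199 mm ahead of it and the grasp point (between the pads) lies 180 mm ahead of it; z points along the fingers, x is the direction in which the jaws open and shut, and the axes are right-handed (so a half turn about z gives the same grasp; the last joint's range is limited). The gripper opens to 94 mm and grips with 3 to 60 N. Pads are 16 mm wide; open, the fingers measure 119 mm over their backs; the gripper's body (75 mm by 177 mm) begins 78 mm behind the grasp point.
Start: joints at [58.929, 24.414, 4.234, 92.017, -1.954, 63.644, -3.845], TCP at [0.258, -0.624, 0.405] pointing down, gripper open.
Joint ranges: [-163.25, 163.25], [-28.42, 122.38], [-70.27, 78.77], [12.13, 141.07], [-58.53, 238.53], [9.26, 117.41], [-156.51, 156.51]. Speed limits (degrees/s): [108.29, 108.29, 136.94, 136.94, 172.46, 172.46, 172.46].

## Interface

Orientations are given as [roll, pitch, yaw] about the fixed x, y, z axes, in that order (R = Rz(yaw) Ry(pitch) Rx(roll)).
In Python, from workcell import env gives the robot as it stands. Calls block until the motion is done:
- env.move_ptp(position, orientation): joint-space move of the TCP to a pose.
- env.move_linear(position, rot=None, max_speed=0.15, max_force=None): straight line of the TCP; rot=None keeps the orientation; max_speed is the mean speed in m/s. With max_force (N) it stops when the force on the tool has changed by that much, and returns True; else False.
- env.move_joints(angles): joint-space move.
- env.open_gripper() and env.clamp(): open the fingers fully, or close them until they stop; the grip force is fixed at half the most.
- env.pause(seconds).
- env.ik(position, orientation): joint angles nearest the present ones, or None.
- env.get_image(name): name is "side" or "top"; returns a dict with "image" (420x560x3 uint8, blue, green, red), "fx", "fy", "cx", "cy" (pixels), "rvec" (rotation vector, rad) and "tvec" (3), from world to camera coordinates, as OpenCV has them. Camera axes: x right, y down, z forward; pixel columns grow to the right and rows downward; lengths in m; the calibration is good to about 2 mm. A picture is of the moment at which its call begins. There is no depth.
A pose or a line that the arm cannot do raises env.PlanningError and nothing moves.
- env.sign_off(): hands the job in, once; it reports no verdict.
Readings, each from a call of its own:
- env.current_time_s(): time.
- env.current_joint_positions(): joint angles.
- env.current_joint_vel(): joint speeds.
- env.current_joint_efforts(): joint torques, N m.
- env.current_ee_pos(): TCP position.
- env.current_tcp_rot(): TCP orientation.
- env.current_contact_force(): force on the tool from outside, world axes, zero at the start.
- env.current_wrist_torque(): the same for the moment, N m.
- env.current_grip_width(): opening from 0.0 (shut) to 1.0 (fully open).
Only numpy, scipy, OpenCV 4.12 (cv2) and the standard library are available. Lean on these libraries where they do the work, as an engineer would, in place of code of your own. Each camera call takes 0.05 s, during which the arm holds its last target.

## Working session

There is one attempt and no reset: what is moved stays moved. The work goes in short steps, each a Python script; the robot and the scene stay as the last script left them, time stands still between calls to the robot, and variables do not carry over. Pictures are saved under pics/ and viewed, and the job is handed in when it is done.

```bash
mkdir -p pics; ls
python3 - <<'E'
from workcell import env
import cv2,json
for n in("side","top"):
    d=env.get_image(n); cv2.imwrite(f"pics/{n}0.png",d["image"])
    print(n,[d[k] for k in("fx","fy","cx","cy","rvec","tvec")])
print(env.current_time_s(),env.current_tcp_rot(),env.current_ee_pos())
E
```

```text
pics
side [505.5018864073979, 505.5018864073979, 280.958619047393, 210.38515246601347, array([ 0.37651909, -2.84409325,  1.04163763]), array([0.52534241, 0.16528268, 1.42020673])]
top [460.63916859651107, 460.63916859651107, 283.95049787896716, 209.6690622087965, array([ 2.16820674, -2.15068592,  0.14789896]), array([-0.01432263,  0.5476512 ,  1.47276179])]
0.1 [ 1.79995410e+02  6.06739923e-02 -6.74988569e+01] [ 0.25830391 -0.62345887  0.40407963]
```

View pics/side0.png

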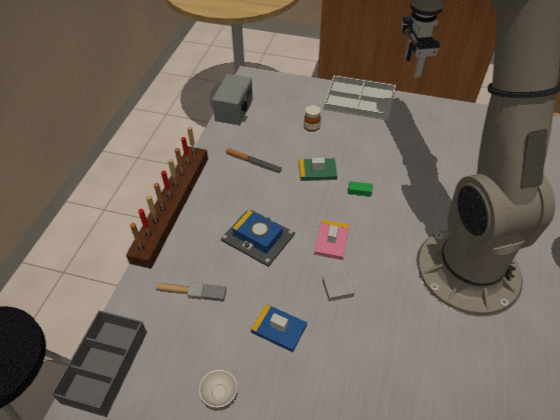

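View pics/top0.png

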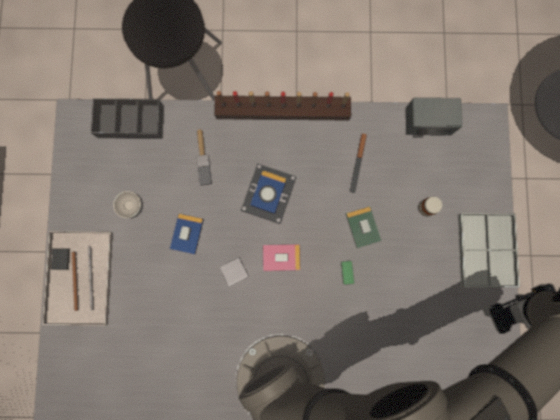

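Both views show these halves. Blue upper: top (187,233), side (279,327). Green: top (364,227), side (318,168). Pink decoy: top (282,258), side (333,239). Clamped blue lower with emblem: top (268,193), side (259,231). By the description I choose the loose blue one with the shank; I'll check it in a close crop.

Run:
```python
import cv2,numpy as np
s=cv2.imread("pics/side0.png");t=cv2.imread("pics/top0.png")
def c(im,x,y,w,h,k=8): return cv2.resize(im[y:y+h,x:x+w],None,fx=k,fy=k,interpolation=cv2.INTER_CUBIC)
cv2.imwrite("pics/c_su.png",c(s,240,295,80,60))
cv2.imwrite("pics/c_sl.png",c(s,215,200,90,70))
cv2.imwrite("pics/c_tu.png",c(t,160,205,60,55,10))
cv2.imwrite("pics/c_tl.png",c(t,235,160,66,66,9))
```

```text
(no output)
```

View pics/c_su.png

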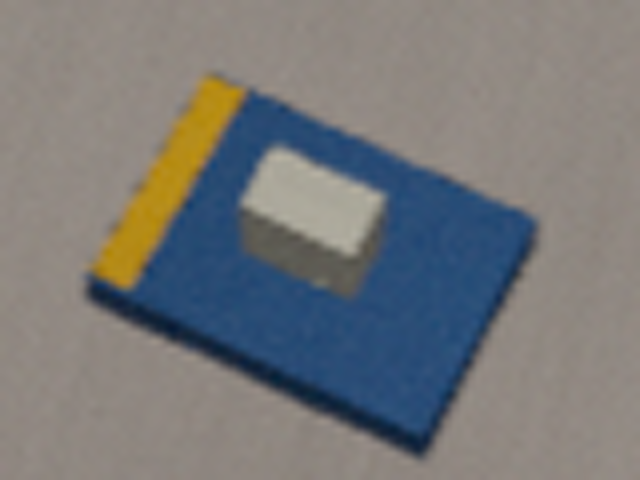

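View pics/c_sl.png

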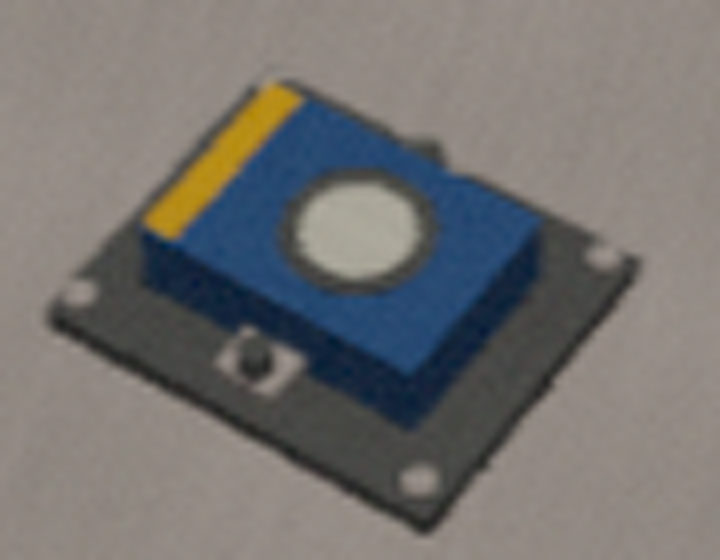

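View pics/c_tu.png

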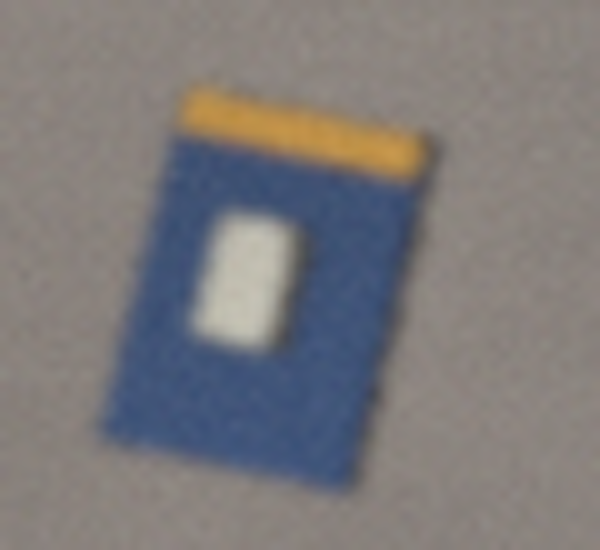

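View pics/c_tl.png

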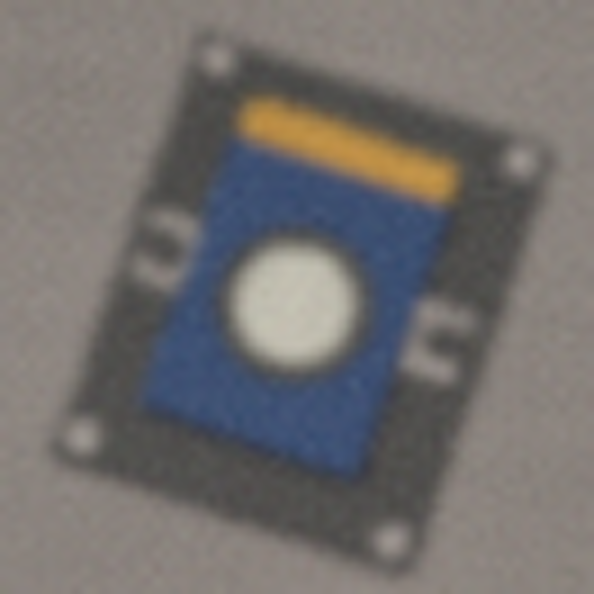

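Crops: the blue piece has a blue body, bare shank and yellow band on its +x end, so it is the one described. Its band corners are at crop (186,85)/(430,135) in top and (93,278)/(212,75) in side. The lower half's band corners are at (243,98)/(460,158) in top and (145,230)/(275,82) in side.

```bash
cat > h.py <<'E'
import cv2,numpy as np
from scipy.optimize import least_squares
def cam(d): return (np.array([[d["fx"],0,d["cx"]],[0,d["fy"],d["cy"]],[0,0,1]]),np.array(d["rvec"],float),np.array(d["tvec"],float))
CAM={"side":cam(dict(fx=505.5018864073979,fy=505.5018864073979,cx=280.958619047393,cy=210.38515246601347,rvec=[ 0.37651909,-2.84409325,1.04163763],tvec=[0.52534241,0.16528268,1.42020673])),
"top":cam(dict(fx=460.63916859651107,fy=460.63916859651107,cx=283.95049787896716,cy=209.6690622087965,rvec=[2.16820674,-2.15068592,0.14789896],tvec=[-0.01432263,0.5476512,1.47276179]))}
def proj(n,P):
    K,r,t=CAM[n]; return cv2.projectPoints(np.asarray(P,float).reshape(-1,1,3),r,t,K,None)[0].reshape(-1,2)
def P(n): K,r,t=CAM[n]; return K@np.c_[cv2.Rodrigues(r)[0],t]
def tri(a,b):  # a: side px, b: top px
    X=cv2.triangulatePoints(P("side"),P("top"),np.asarray(a,float).T,np.asarray(b,float).T); return (X[:3]/X[3]).T
def un(c,k,o): return (np.asarray(c,float)+.5)/k-.5+np.array(o)
TOPF=np.array([[60,42,0],[60,-42,0],[-60,-42,0],[-60,42,0]])/1e3  # A B C D
def pts(p,L=TOPF):
    x,y,z,a=p; R=np.array([[np.cos(a),-np.sin(a),0],[np.sin(a),np.cos(a),0],[0,0,1]]); return L@R.T+[x,y,z]
def fit(obs,p0):
    f=lambda p: np.concatenate([(proj(n,pts(p))-o).ravel() for n,o in obs.items()])
    r=least_squares(f,p0); return r.x,r.fun
E
python3 - <<'E'
from h import *
U={"top":un([(186,85),(430,135),(352,490),(103,435)],10,(160,205)),"side":un([(93,278),(212,75),(535,218),(425,440)],8,(240,295))}
L={"top":un([(243,98),(460,158),(360,475),(143,405)],9,(235,160)),"side":un([(145,230),(275,82),(540,222),(408,377)],8,(215,200))}
SH={"top":un([(222,212),(297,217),(272,350),(192,335)],10,(160,205)),"side":un([(243,207),(278,147),(385,195),(352,255)],8,(240,295))}
for n in CAM:
    K,r,t=CAM[n]; print(n,"cam at",-cv2.Rodrigues(r)[0].T@t)
for O,s in((U,"upper"),(L,"lower"),(SH,"shank")):
    X=tri(O["side"],O["top"]); print(s,X.round(4).tolist(),X.mean(0).round(4))
    print(" sides",[round(float(np.linalg.norm(X[i]-X[(i+1)%4])),4) for i in range(4)])
    if s!="shank":
        p,res=fit(O,[*X.mean(0),0]); print(" fit",p.round(4),np.degrees(p[3]).round(2),"res",np.abs(res).max().round(2))
E
```

```text
side cam at [0.30262007 0.90055411 1.19067777]
top cam at [0.3554195  0.00276242 1.5306285 ]
upper [[0.5335, 0.3402, 0.0112], [0.5176, 0.2592, 0.0098], [0.4016, 0.2817, 0.0087], [0.4181, 0.3642, 0.0074]] [0.4677 0.3113 0.0093]
 sides [0.0826, 0.1182, 0.0841, 0.118]
 fit [ 0.4674  0.3112  0.0088 -0.1995] -11.43 res 1.31
lower [[0.6735, 0.0645, 0.0427], [0.6505, -0.0152, 0.0421], [0.5366, 0.0206, 0.0384], [0.5626, 0.0997, 0.0384]] [0.6058 0.0424 0.0404]
 sides [0.0829, 0.1195, 0.0833, 0.1164]
 fit [ 0.6059  0.0423  0.0401 -0.3097] -17.75 res 1.49
shank [[0.4888, 0.32, 0.0434], [0.4857, 0.2959, 0.0415], [0.4459, 0.303, 0.0409], [0.4501, 0.328, 0.0453]] [0.4676 0.3117 0.0428]
 sides [0.0244, 0.0404, 0.0257, 0.0395]
```

Triangulated heights are about 8 mm below nominal for all three surfaces (9 vs 18, 40 vs 48 and 43 vs 50 mm). That is a shared calibration bias. I'll check each camera separately, then use the gripper at a known pose to see which one is off.

Run:
```python
from h import *
U={"top":un([(186,85),(430,135),(352,490),(103,435)],10,(160,205)),"side":un([(93,278),(212,75),(535,218),(425,440)],8,(240,295))}
L={"top":un([(243,98),(460,158),(360,475),(143,405)],9,(235,160)),"side":un([(145,230),(275,82),(540,222),(408,377)],8,(215,200))}
for O,z,s in((U,.018,"U"),(L,.048,"L")):
  for n in CAM:
    f=lambda p:(proj(n,pts([p[0],p[1],z,p[2]]))-O[n]).ravel()
    r=least_squares(f,[.5,.2,-.2]); print(s,n,r.x[:2].round(4),np.degrees(r.x[2]).round(2),np.abs(r.fun).max().round(2), r.fun.round(1))
# robot base centre & tcp fingertips
for n in CAM: print(n,"base",proj(n,[[0,0,0]]).round(1),"fingertip",proj(n,[[.2583,-.6235,.2051]]).round(1),proj(n,[[.2583,-.6235,.4041]]).round(1))
import cv2
s=cv2.imread("pics/side0.png");t=cv2.imread("pics/top0.png")
cv2.imwrite("pics/g_s.png",cv2.resize(s[0:95,380:470],None,fx=6,fy=6,interpolation=cv2.INTER_CUBIC))
cv2.imwrite("pics/g_t.png",cv2.resize(t[265:350,470:560],None,fx=6,fy=6,interpolation=cv2.INTER_CUBIC))
```

```text
U side [0.4644 0.3155] -11.66 0.86 [-0.9  0.2 -0.2 -0.5  0.8  0.2  0.3  0. ]
U top [0.4697 0.3098] -11.11 0.41 [-0.1 -0.3  0.4 -0.2 -0.   0.1 -0.2  0.4]
L side [0.602 0.048] -18.81 0.98 [-1.  -0.2  0.  -0.2  0.6  0.   0.4  0.3]
L top [0.607  0.0425] -16.72 0.41 [-0.2 -0.4  0.1  0.4  0.3 -0.1 -0.2  0.1]
side base [[467.9 269.2]] fingertip [[411.6  67.8]] [[424.5  11.7]]
top base [[279.5 381. ]] fingertip [[499.9 305. ]] [[539.1 311.5]]
```

View pics/g_s.png

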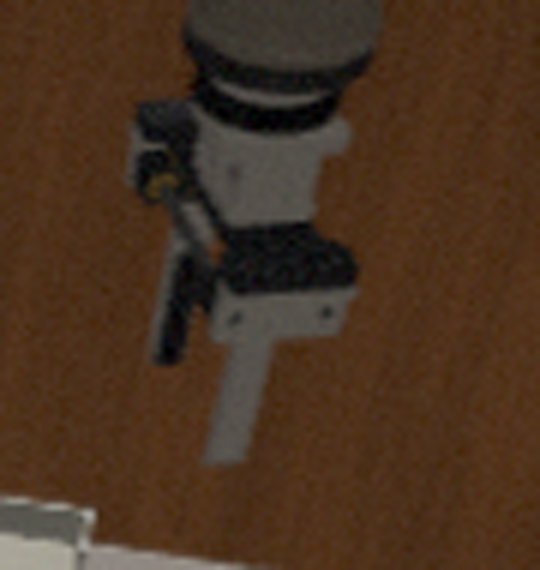

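View pics/g_t.png

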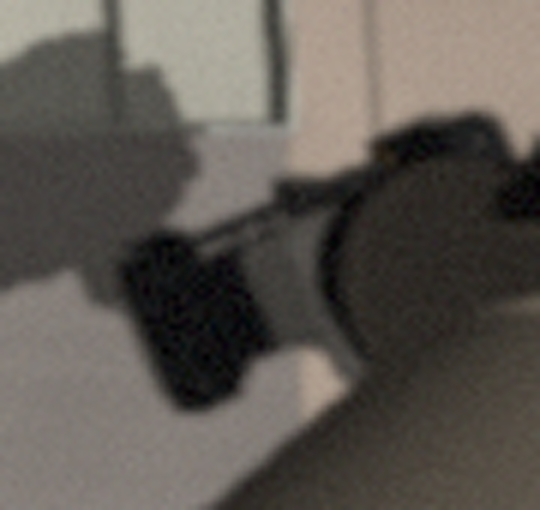

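The side camera and the top camera differ by about 5 mm and 2° at fixed height, partly from my corner reading. I'll refine with a small region-model fit in each camera to get the relative pose well.

```bash
cat > rf.py <<'E'
from h import *
from scipy.optimize import minimize
def rect(x0,x1,y0,y1,z): return np.array([[x0,y0,z],[x1,y0,z],[x1,y1,z],[x0,y1,z]])
def box(x0,x1,y0,y1,z0,z1):
    t=rect(x0,x1,y0,y1,z1); b=rect(x0,x1,y0,y1,z0)
    N=[(0,-1),(1,0),(0,1),(-1,0)]
    return [(np.array([t[i],t[(i+1)%4],b[(i+1)%4],b[i]]),np.array([*N[i],0.])) for i in range(4)],(t,np.array([0,0,1.]))
def upper(band):
    s,t=box(-.06,.06,-.042,.042,0,.018); s2,t2=box(-.02,.02,-.012,.012,.018,.05)
    ss,_=box(.06-band,.06,-.042,.042,0,.018)
    return s+ss[0:3]+[t,(rect(.06-band,.06,-.042,.042,.018),t[1])]+s2+[t2]
def lower(band):
    s,t=box(-.06,.06,-.042,.042,.012,.048); b,bt=box(-.085,.085,-.07,.07,0,.012)
    return b+[bt]+s+[t,(rect(.06-band,.06,-.042,.042,.048),t[1])]
def render(n,faces,p,win,S=6):
    x0,y0,w,h=win; K,r,t=CAM[n]; C=-cv2.Rodrigues(r)[0].T@t
    lab=np.zeros((h*S,w*S),np.uint8); 
    for i,(q,nv) in enumerate(faces):
        Q=pts(p,q); 
        if (pts(p,nv[None])[0]-np.array(p[:3]))@(C-Q.mean(0))<=0: continue
        uv=(proj(n,Q)-[x0,y0]+.5)*S-.5
        cv2.fillConvexPoly(lab,np.round(uv*16).astype(np.int32),i+1,shift=4)
    return lab
def cost(v,n,img,faces_f,z,win,mask,full=False):
    x,y,a,band=v; F=faces_f(band); S=6; lab=render(n,F,(x,y,z,a),win,S); h,w=win[3],win[2]
    A=[]
    for k in np.unique(lab):
        m=cv2.resize((lab==k).astype(np.float32),(w,h),interpolation=cv2.INTER_AREA); m=cv2.GaussianBlur(m,(0,0),0.6)
        if m.sum()>4: A.append(m[mask])
    A=np.array(A).T; I=img[mask]
    c=np.linalg.lstsq(A,I,rcond=None)[0]; d=A@c-I
    return float(np.mean(np.sqrt(4+(d**2).sum(1)))) 
def rfit(n,image,faces_f,z,p0,excl=None,win=None):
    x0,y0=np.floor(proj(n,pts((p0[0],p0[1],z,p0[2]),np.concatenate([f[0] for f in faces_f(.015)]))).min(0)).astype(int)-7
    x1,y1=np.ceil(proj(n,pts((p0[0],p0[1],z,p0[2]),np.concatenate([f[0] for f in faces_f(.015)]))).max(0)).astype(int)+7
    win=(x0,y0,x1-x0,y1-y0); img=image[y0:y1,x0:x1].astype(float); m=np.ones(img.shape[:2],np.uint8)
    for e in (excl or []):
        uv=proj(n,pts((p0[0],p0[1],z,p0[2]),e))-[x0,y0]; cv2.fillConvexPoly(m,cv2.convexHull(np.round(uv).astype(np.int32)),0)
    mask=m>0; v=np.array([*p0,.015])
    for st in(1,.4):
        sx=np.array([[0,0,0,0],[.004,0,0,0],[0,.004,0,0],[0,0,.04,0],[0,0,0,.004]])*st
        r=minimize(cost,v,args=(n,img,faces_f,z,win,mask),method="Nelder-Mead",options=dict(initial_simplex=v+sx,xatol=1e-5,fatol=1e-4,maxiter=250)); v=r.x
    return v,r.fun
th=np.linspace(0,2*np.pi,24)
EXL=[np.c_[.029*np.cos(th),.029*np.sin(th),0*th+.048]]+[np.concatenate([rect(-.02,.02,a,b,.012),rect(-.02,.02,a,b,.034)]) for a,b in((.0445,.066),(-.066,-.0445))]
EXU=[]
E
cat > a.py <<'E'
from rf import *
im={n:cv2.imread(f"pics/{n}0.png") for n in CAM}
R={}
for s,F,z,p0,ex in(("U",upper,0,(.467,.312,-.2),EXU),("L",lower,0,(.605,.044,-.31),EXL)):
    for n in CAM:
        v,c=rfit(n,im[n],F,z,p0,ex); R[s,n]=v; print(s,n,v[:2].round(4),np.degrees(v[2]).round(2),"band",v[3].round(4),"cost",round(c,2))
for n in CAM: d=R["L",n]-R["U",n]; print("rel",n,d[:2].round(4),np.degrees(d[2]).round(2))
E
time python3 a.py
```

```text
U side [0.4654 0.3145] -11.86 band 0.0149 cost 6.41
U top [0.469  0.3109] -11.54 band 0.016 cost 5.86
L side [0.6026 0.0458] -18.11 band 0.0152 cost 7.39
L top [0.6061 0.0421] -18.3 band 0.0155 cost 6.75
rel side [ 0.1372 -0.2687] -6.25
rel top [ 0.1371 -0.2687] -6.76
real	0m9.054s
user	0m17.682s
sys	0m0.148s
```

Relative pose (lower minus upper) agrees between cameras to 0.1 mm and 0.5°. Absolute x and y differ by about 3.6 mm each, so I use the mean to grasp and will check the absolute error after the approach.

Run:
```python
from workcell import env
import numpy as np,cv2
q0=np.array(env.current_joint_positions())
for b in(90,-90):
    for pos,y in(((.4672,.3127,.32),-11.7+b),((.4672,.3127,.221),-11.7+b),((.6043,.0440,.34),-18.2+b),((.6043,.0440,.269),-18.2+b)):
        q=env.ik(pos,[180,0,y]); print(b,pos,None if q is None else np.round(q,1))
env.move_ptp([.4672,.3127,.31],[180,0,-101.7])
print(env.current_time_s(),env.current_ee_pos(),env.current_tcp_rot())
for n in("side","top"):
    cv2.imwrite(f"pics/{n}1.png",env.get_image(n)["image"])
a=[cv2.imread("pics/side1.png")[230:390,190:350],cv2.imread("pics/top1.png")[160:320,110:270]]
cv2.imwrite("pics/ap.png",cv2.resize(np.hstack(a),None,fx=2.5,fy=2.5,interpolation=cv2.INTER_CUBIC))
```

```text
90 (0.4672, 0.3127, 0.32) [  5.   30.6 -58.6 108.6  30.7  58.3  11.3]
90 (0.4672, 0.3127, 0.221) [  8.2  45.6 -66.1 111.9  50.3  58.   -3.7]
90 (0.6043, 0.044, 0.34) [ 20.7  26.7 -40.2 102.8  20.   57.8  44.5]
90 (0.6043, 0.044, 0.269) [ 20.2  32.1 -40.1 105.7  25.9  51.7  39.8]
-90 (0.4672, 0.3127, 0.32) [ -61.1   20.7   25.7  112.5  -11.7   49.3 -131. ]
-90 (0.4672, 0.3127, 0.221) [ -60.5   29.8   25.6  115.9  -20.1   38.6 -123.6]
-90 (0.6043, 0.044, 0.34) [   3.6   22.7  -17.6  103.8    8.2   54.7 -125.6]
-90 (0.6043, 0.044, 0.269) [   0.9   27.3  -14.4  106.8    9.    46.9 -126.2]
3.4667 [0.46758884 0.31217166 0.3100674 ] [-1.79990285e+02  2.18397469e-03 -1.01748848e+02]
```

View pics/ap.png

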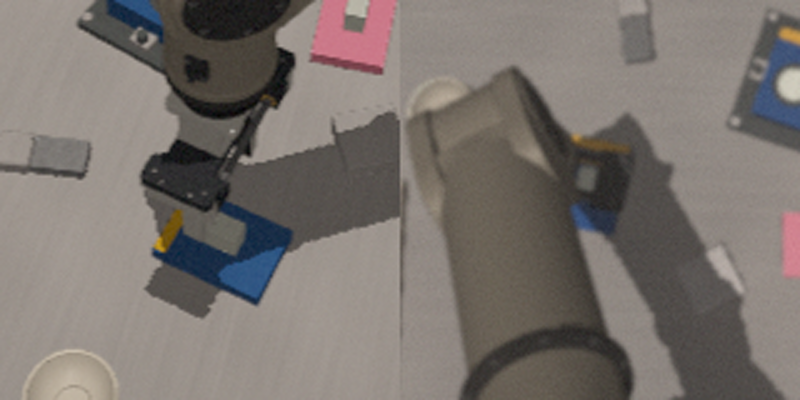

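Left half of the picture (side camera): the gripper is centred above the blue half, with its fingers on either side of the shank. In the top view (right half) the arm hides the part. I'll descend and grip.

Run:
```python
from workcell import env
import numpy as np,cv2
print(env.move_linear([.4672,.3127,.222],max_speed=.12,max_force=12), env.current_ee_pos(),env.current_contact_force())
cv2.imwrite("pics/side2.png",env.get_image("side")["image"])
env.clamp()
print("w",env.current_grip_width()*94, env.current_contact_force())
cv2.imwrite("pics/side3.png",env.get_image("side")["image"])
cv2.imwrite("pics/top3.png",env.get_image("top")["image"])
a=[cv2.imread(f"pics/side{i}.png")[270:370,220:340] for i in(2,3)]
cv2.imwrite("pics/gr.png",cv2.resize(np.hstack(a),None,fx=3.3,fy=3.3,interpolation=cv2.INTER_CUBIC))
print(env.current_time_s(),env.current_ee_pos(),env.current_tcp_rot())
```

```text
False [0.46747952 0.31273139 0.22252389] [-0.38493634 -0.49520486 -0.25018898]
w 23.821788099536594 [ 0.07067136  1.47808603 -0.33764596]
5.675 [0.46722333 0.31276595 0.22202152] [-1.79993951e+02  8.80342464e-03 -1.01697349e+02]
```

View pics/gr.png

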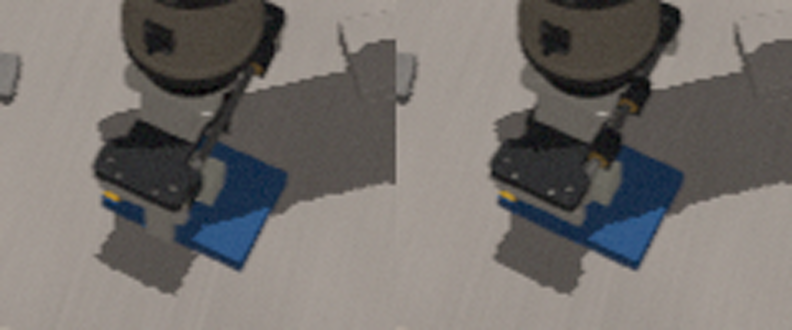

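Jaw width is 23.8 mm, which is the shank, and the part did not visibly shift on closing: the crop corner stays at (287,177). So the mean pose was centred. Next I lift, carry it above the lower half, and look.

Run:
```python
from workcell import env
import numpy as np,cv2
env.move_linear([.4672,.3127,.34],max_speed=.12)
print(env.current_contact_force(),env.current_grip_width()*94)
env.move_ptp([.6043,.0440,.34],[180,0,-108.2])
env.move_linear([.6043,.0440,.284],max_speed=.1,max_force=15)
env.pause(.2)
for n in("side","top"): cv2.imwrite(f"pics/{n}4.png",env.get_image(n)["image"])
print(env.current_time_s(),env.current_ee_pos(),env.current_tcp_rot(),env.current_contact_force(),env.current_wrist_torque())
a=[cv2.imread("pics/side4.png")[170:280,200:330],cv2.imread("pics/top4.png")[140:250,205:335]]
cv2.imwrite("pics/hov.png",cv2.resize(np.hstack(a),None,fx=3,fy=3,interpolation=cv2.INTER_CUBIC))
```

```text
[-0.29147778 -0.03577511 -4.77764198] 23.606033284396094
8.975 [0.60442132 0.04404772 0.28444834] [-1.79965073e+02  2.86009396e-02 -1.08196803e+02] [ 0.13470454  1.2676565  -4.13843582] [ 0.02288381 -0.00295435 -0.02913726]
```

View pics/hov.png

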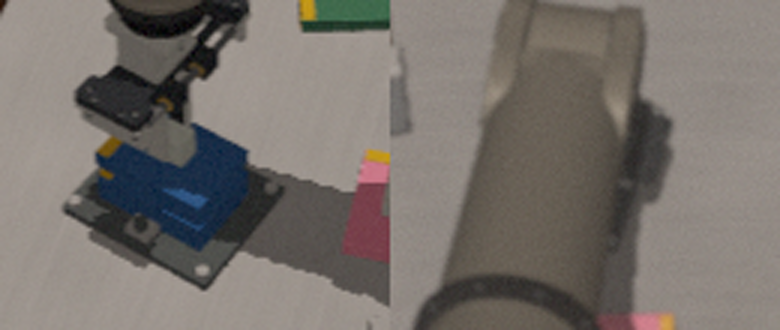

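Side view: the block hovers about 14 mm over the lower half with the yellow bands on the same end. The top view is hidden by the arm. I'll overlay the expected outline in the side image.

```bash
cat > ov.py <<'E'
from rf import *
import sys
f,zu,out=sys.argv[1],float(sys.argv[2]),sys.argv[3]
im=cv2.imread(f); x0,y0,w,h=225,190,80,78; k=8
c=cv2.resize(im[y0:y0+h,x0:x0+w],None,fx=k,fy=k,interpolation=cv2.INTER_CUBIC); c=cv2.convertScaleAbs(c,alpha=1.6)
def d(z,col):
    for zz in (z if isinstance(z,tuple) else (z,)):
        uv=(proj("side",pts((.6026,.0458,zz,np.radians(-18.15))))-[x0,y0]+.5)*k
        cv2.polylines(c,[uv.round().astype(np.int32)],True,col,1,cv2.LINE_AA)
d((zu,zu+.018),(0,0,255)); d((.048,),(0,255,0))
cv2.imwrite(out,c)
E
python3 ov.py pics/side4.png 0.0624 pics/ov4.png
```

```text
(no output)
```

View pics/ov4.png

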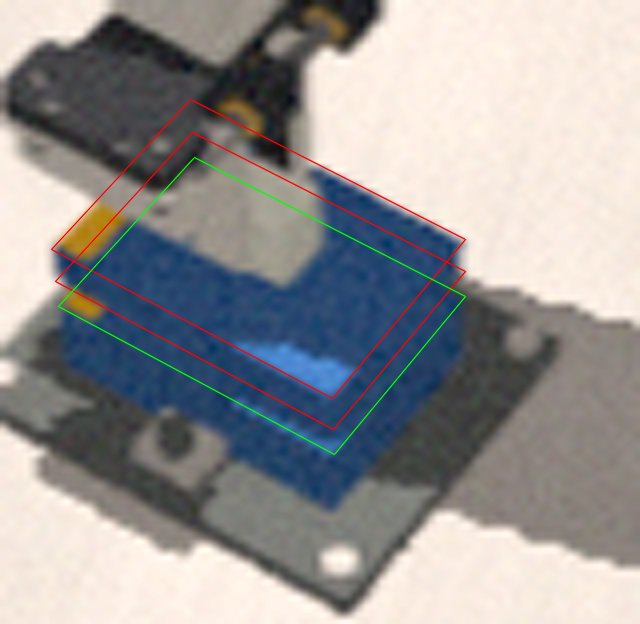

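The outline matches within about 0.6 px. I'll quantify with a fit of the held block, with the gripper, the sunlit patch and the clamps masked out.

```bash
cat > hf.py <<'E'
from rf import *
im=cv2.imread("pics/side4.png"); x0,y0,w,h=225,190,80,78; S=6
img=im[y0:y0+h,x0:x0+w].astype(float)
m=np.ones((h,w),np.uint8)
def ex(poly): cv2.fillPoly(m,[np.round(np.array(poly)/8).astype(np.int32)],0)
ex([(0,0),(640,0),(640,120),(380,130),(330,175),(335,230),(290,300),(230,275),(130,220),(60,185),(0,170)])  # gripper
ex([(225,330),(360,340),(360,400),(350,465),(320,460),(225,415)])   # sunlit patches
ex([(120,410),(240,410),(240,500),(120,500)])
ex([(0,330),(60,350),(60,420),(0,420)]); ex([(0,400),(300,520),(440,460),(440,640),(0,640)])
ex([(440,270),(640,270),(640,640),(440,640)])
mask=m>0
Lp=(.6026,.0458,0,np.radians(-18.15)); nb=None
def lab(v,zu):
    lo=lower(.015); l=render("side",lo,Lp,(x0,y0,w,h),S)
    u=render("side",[f for f in upper(.015)][:9],(v[0],v[1],zu,v[2]),(x0,y0,w,h),S)
    # merge: held side faces and lower's alike are separate labels
    return np.where(u>0,u+len(lo),l)
def cost(v,zu):
    L=lab(v,zu); A=[]
    for k in np.unique(L):
        a=cv2.GaussianBlur(cv2.resize((L==k).astype(np.float32),(w,h),interpolation=cv2.INTER_AREA),(0,0),.6)
        if a[mask].sum()>4: A.append(a[mask])
    A=np.array(A).T; I=img[mask]; c=np.linalg.lstsq(A,I,rcond=None)[0]; d=A@c-I
    return float(np.mean(np.sqrt(4+(d**2).sum(1))))
for zu in(.0605,.0624,.064):
    v=np.array(Lp)[[0,1,3]]
    for st in(1,.4):
        sx=np.array([[0,0,0],[.004,0,0],[0,.004,0],[0,0,.04]])*st
        r=minimize(cost,v,args=(zu,),method="Nelder-Mead",options=dict(initial_simplex=v+sx,xatol=1e-5,fatol=1e-4)); v=r.x
    d=v-np.array(Lp)[[0,1,3]]; print(zu,"held-lower mm",(d[:2]*1e3).round(2),"deg",np.degrees(d[2]).round(2),"cost",round(r.fun,2))
E
python3 hf.py
```

```text
0.0605 held-lower mm [-0.24 -0.92] deg -2.19 cost 8.11
0.0624 held-lower mm [-0.59  0.72] deg -2.19 cost 8.22
0.064 held-lower mm [-1.51  2.2 ] deg -2.3 cost 8.25
```

Position offset is within about 1 mm. The fit's -2° yaw is poorly constrained because of masking, and the parallel jaws predict 0°. I'll lower to a gap of about 2 mm and compare the edges directly.

```bash
python3 - <<'E'
from workcell import env
import numpy as np,cv2
print(env.move_linear([.6043,.0440,.272],max_speed=.04,max_force=6)); env.pause(.2)
F=[env.get_image("side")["image"].astype(float) for _ in range(6)]
im=np.mean(F,0).astype(np.uint8); cv2.imwrite("pics/side5.png",im)
print(env.current_time_s(),env.current_ee_pos(),env.current_tcp_rot(),env.current_contact_force())
c=cv2.resize(im[205:260,225:295],None,fx=10,fy=10,interpolation=cv2.INTER_CUBIC); cv2.imwrite("pics/z5.png",cv2.convertScaleAbs(c,alpha=1.8))
E
python3 ov.py pics/side5.png 0.050 pics/ov5.png
```

```text
False
9.925 [0.60431627 0.04400156 0.27206875] [-1.79994323e+02  3.74554437e-03 -1.08199819e+02] [-0.32055221  0.35546122 -4.09195708]
```

View pics/z5.png

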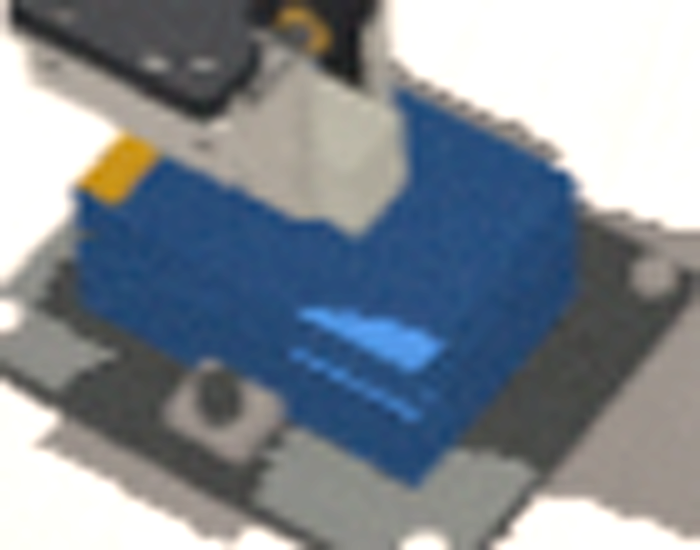

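View pics/ov5.png

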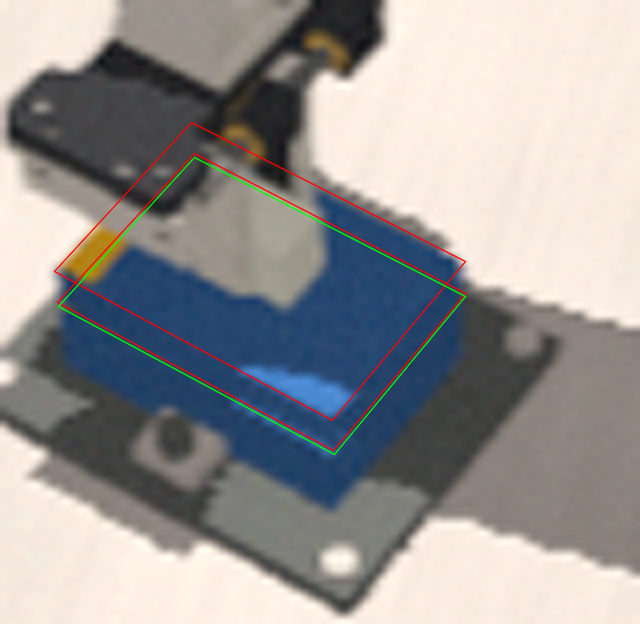

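Edges line up: left verticals are at crop columns 78 and 80, right at 577 and 575, the lit strip at the gap is thin and even with no sign of yaw, and both yellow bands are at the left. Next a quick search over the outline with yaw fixed, before setting down.

```bash
sed -e 's/side4/side5/' -e 's/^for zu.*/for zu in(.049,.050,.051):/' hf.py > hf5.py; python3 hf5.py
cat >> hf5.py <<'E'
print("yaw fixed 0")
for zu in(.049,.050,.051):
    r=minimize(lambda u:cost([u[0],u[1],Lp[3]],zu),[Lp[0],Lp[1]],method="Nelder-Mead",options=dict(initial_simplex=np.array(Lp[:2])+[[0,0],[.003,0],[0,.003]],xatol=1e-5,fatol=1e-4))
    print(zu,((r.x-np.array(Lp[:2]))*1e3).round(2),r.fun)
E
python3 hf5.py|tail -4
```

```text
0.049 held-lower mm [-0.67 -3.25] deg 0.38 cost 10.22
0.05 held-lower mm [-0.98 -1.98] deg -0.22 cost 10.24
0.051 held-lower mm [-1.08 -1.73] deg 0.36 cost 10.28
yaw fixed 0
0.049 [-0.64 -2.96] 10.23061985309999
0.05 [-0.99 -1.88] 10.255603649234676
0.051 [-1.12 -1.36] 10.251056947293975
```

Run:
```python
import cv2,numpy as np
a,b=[cv2.cvtColor(cv2.imread(f"pics/side{i}.png"),cv2.COLOR_BGR2GRAY).astype(np.float32) for i in(2,3)]
for (x,y,w,h) in((281,325,30,34),(275,320,36,40),(290,312,22,30)):
    A=a[y:y+h,x:x+w];B=b[y:y+h,x:x+w]
    W=np.eye(2,3,dtype=np.float32); cc,W=cv2.findTransformECC(A,B,W,cv2.MOTION_TRANSLATION,(3,200,1e-6),None,3); print(W[:,2],cc)
from h import *
p=np.array([.467,.312,.018]); print("px per mm local y:",proj("side",[p,p+[.0002,.00098,0]])@np.eye(2))
```

```text
[ 0.06700663 -0.08201931] 0.998071721361414
[-0.20675129 -0.0745803 ] 0.9831281906026578
[-0.00214605 -0.04087161] 0.9980127851330513
px per mm local y: [[278.33744254 324.31511807]
 [278.16068758 324.63378903]]
```

On closing the part moved only about 0.2 mm, so the relative placement (agreeing to 0.1 mm between cameras) is more reliable than the masked fit, and I make no correction. Setting it down slowly with a force stop.

```bash
python3 - <<'E'
from workcell import env
import numpy as np,cv2
r=env.move_linear([.6043,.0440,.2675],max_speed=.01,max_force=4)
p=env.current_ee_pos(); print(r,p,env.current_contact_force(),env.current_time_s(),env.current_grip_width()*94)
cv2.imwrite("pics/side6.png",env.get_image("side")["image"])
E
python3 ov.py pics/side6.png 0.048 pics/ov6.png
```

```text
True [0.60440643 0.04401318 0.26999229] [-1.20649148 -0.30952665  7.8616806 ] 10.25 23.94369252349155
```

View pics/ov6.png

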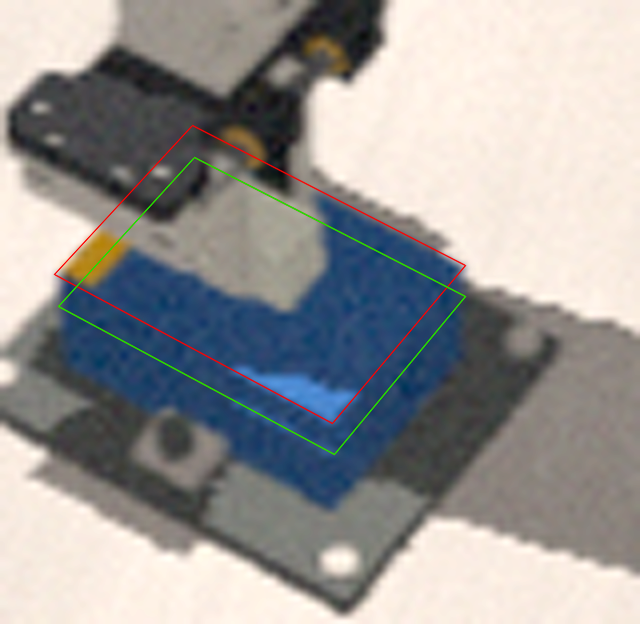

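Contact came at TCP z 0.270, so the underside is at 0.048, as it must be. The lit gap strip is gone. I'll release, retreat, and check in both views.

```bash
python3 - <<'E'
from workcell import env
import numpy as np,cv2
env.open_gripper(); print(env.current_grip_width(),env.current_contact_force(),env.current_time_s())
env.move_linear([.6044,.0440,.40],max_speed=.12,max_force=15)
env.move_ptp([.30,-.55,.42],[180,0,-67.5]); env.pause(.3)
for n in("side","top"): cv2.imwrite(f"pics/{n}7.png",env.get_image(n)["image"])
print(env.current_time_s(),env.current_ee_pos())
a=[cv2.imread("pics/side7.png")[190:270,210:310],cv2.imread("pics/top7.png")[155:235,220:320]]
cv2.imwrite("pics/fin.png",cv2.resize(np.hstack(a),None,fx=4,fy=4,interpolation=cv2.INTER_CUBIC))
cv2.imwrite("pics/d7.png",cv2.absdiff(cv2.imread("pics/top7.png"),cv2.imread("pics/top0.png"))*3)
E
cat > b.py <<'E'
from rf import *
im={n:cv2.imread(f"pics/{n}7.png") for n in CAM}
def closed(band):
    b,bt=box(-.085,.085,-.07,.07,0,.012); s,_=box(-.06,.06,-.042,.042,.012,.048)
    return b+[bt]+s
EX=EXL[1:]
for n,p in(("side",(.6026,.0458,-.316)),("top",(.6061,.0421,-.319))):
    # lower known from the first pictures; fit the upper on its own, z=.048
    v,c=rfit(n,im[n],upper,.048,p); print(n,((v[:2]-p[:2])*1e3).round(2),np.degrees(v[2]-p[2]).round(2),v[3].round(4),round(c,2))
E
python3 b.py
```

```text
1.0019930144879137 [-0.55217957 -0.34685403  0.02602196] 11.4583
15.475 [ 0.30010497 -0.5499349   0.42000176]
side [-1.02  2.21] 0.29 0.0132 46.63
top [-0.32  0.29] 0.44 0.0155 29.73
```

View pics/fin.png

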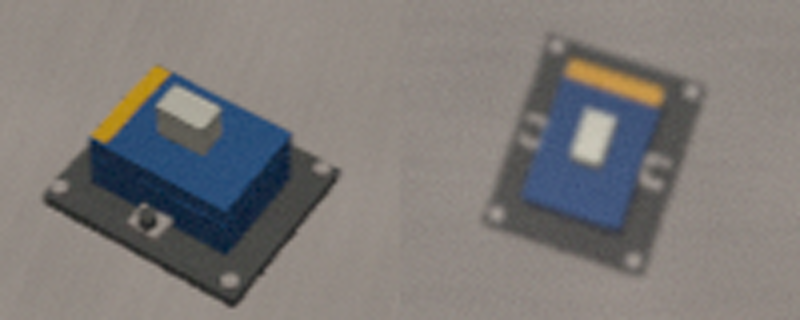

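View pics/top7.png

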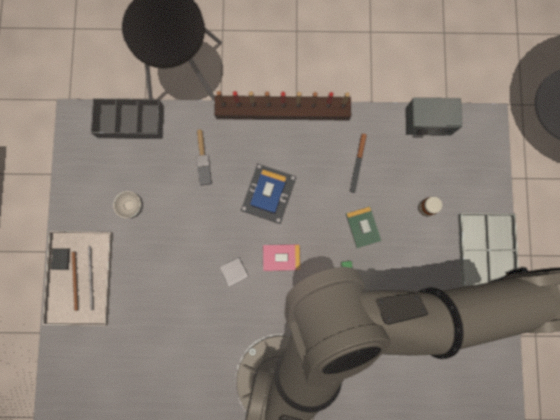

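The picture shows a flush stack, bands together at the +x end. The quick fit had no base plate in its model, so I'll repeat it with the whole stack modelled.

```bash
cat > b2.py <<'E'
from rf import *
S=6
LP={"side":(.6026,.0458,0,np.radians(-18.11)),"top":(.6061,.0421,0,np.radians(-18.3))}
lo=lower(.0153)[:9]; up=upper(.0153)
for n in CAM:
    im=cv2.imread(f"pics/{n}7.png"); q=proj(n,pts(LP[n],np.concatenate([f[0] for f in lo]+[up[-1][0]+[0,0,.048]])))
    x0,y0=np.floor(q.min(0)).astype(int)-6; x1,y1=np.ceil(q.max(0)).astype(int)+6; win=(x0,y0,x1-x0,y1-y0); h,w=y1-y0,x1-x0
    img=im[y0:y1,x0:x1].astype(float); m=np.ones((h,w),np.uint8)
    for e in EXL[1:]:
        uv=proj(n,pts(LP[n],e))-[x0,y0]; cv2.fillConvexPoly(m,cv2.convexHull(np.round(uv).astype(np.int32)),0)
    mask=m>0
    def cost(v):
        l=render(n,lo,(LP[n][0]+v[3],LP[n][1]+v[4],0,LP[n][3]+v[5]),win,S); u=render(n,up,(LP[n][0]+v[0],LP[n][1]+v[1],.048,LP[n][3]+v[2]),win,S)
        L=np.where(u>0,u+20,l); A=[]
        for k in np.unique(L):
            a=cv2.GaussianBlur(cv2.resize((L==k).astype(np.float32),(w,h),interpolation=cv2.INTER_AREA),(0,0),.6)
            if a[mask].sum()>4: A.append(a[mask])
        A=np.array(A).T; I=img[mask]; c=np.linalg.lstsq(A,I,rcond=None)[0]; d=A@c-I
        return float(np.mean(np.sqrt(4+(d**2).sum(1))))
    v=np.zeros(6)
    for st in(1,.4):
        r=minimize(cost,v,method="Nelder-Mead",options=dict(initial_simplex=v+np.vstack([np.zeros(6),np.diag([.003,.003,.03]*2)*st]),xatol=1e-5,fatol=1e-4,maxiter=500)); v=r.x
    print(n,"upper",(v[:2]*1e3).round(2),np.degrees(v[2]).round(2),"lower refit",(v[3:5]*1e3).round(2),np.degrees(v[5]).round(2),"diff",((v[:2]-v[3:5])*1e3).round(2),np.degrees(v[2]-v[5]).round(2),"cost",round(r.fun,2))
E
python3 b2.py
```

```text
side upper [-0.15  0.47] -0.13 lower refit [ 0.91 -0.8 ] -0.39 diff [-1.06  1.26] 0.26 cost 6.97
top upper [-0.08  0.07] 0.3 lower refit [-0.29  0.08] -0.01 diff [ 0.2 -0. ] 0.32 cost 6.94
```

With the whole stack modelled, the upper sits within about 0.5 mm and 0.3° of the lower pose. The bystanders in view are at the same pixels as before (green at (364,227), pink at (282,258)). Handing in.

Run:
```python
from workcell import env
print(env.current_time_s(),env.current_contact_force(),env.sign_off())
```

```text
the job is handed in; nothing more can be done
15.475 [ 0.20943855 -0.26035089 -0.13646527] None
```

The blue die is closed. I gripped the blue upper half by its shank and lowered it slowly onto the clamped lower half until a light force stop at 4 N. That came at an underside height of 48 mm, as expected. I then let go, backed the arm away and handed the job in at 15.5 s.

**Last checks:**
- **Fit:** measured against the lower half's pose from the first pictures, the upper half sits within 0.1 mm (top camera) and 0.5 mm (side camera), with yaw within 0.3°. The yellow bands are together at the +x end.
- **Other things on the bench:** those visible in the last top picture, including the green half, look to be where they were at the start. The arm partly hid the wax block in that picture, so I could not fully check it, but the arm did not go near it.

**Checks that disagreed:**
- **Cameras:** triangulated heights came out about 8 mm low, and the two cameras differed by 3.6 mm in x and in y. I used the given heights and the mean position to grasp. For placing I relied on the upper-to-lower offset, which agreed to 0.1 mm between the cameras.
- **Held-block fits:** before setting down, the partly hidden fits of the held block gave offsets of 1–3 mm and once 2° of yaw. I judged these unreliable and made no correction.
- **Final refit:** when I let the lower half move too, the side camera gave a 1–1.3 mm offset between the halves, while the top camera gave 0.2 mm.

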